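# Set the specimen vice with its thumbwheel

## Task

On the desk a small aluminium specimen vice has to be set for the next sample: with a fingertip resting lightly on top of its knurled thumbwheel, roll the wheel, stroke by stroke, towards the fixed jaw until the gap has closed to the gauge mark, that is, until the face of the sliding jaw stands level with the pointer blade beside it. Turn the wheel by rolling it only: do not pinch it or bear down hard, do not touch the jaw or the pointer, and do not pick up or shift anything else on the desk. Finish with the hand clear of everything.

Things in the scene. Friction and masses are not known exactly. Their poses are not given: they have to be found in the camera images.
- vice: Specimen vice. Origin at desk level, z up. A steel plinth 84 x 216 mm (x, y), screwed down, carries a sprung aluminium stage 72 mm wide: wheel centred at y -72 mm; ruled bed y -35 to 95 mm, top 20 mm high; fixed steel jaw y 60 to 80 mm, 48 mm wide, top 50 mm; cheeks beside the wheel (x 14 to 26 mm either side, y -107 to -37 mm), top 50 mm. Only the wheel is higher than 50 mm.
- wheel_centre (a point): Centre of the knurled steel thumbwheel, 42 mm above the desk; axes parallel to the vice's. The wheel is 56 mm in diameter and 22 mm wide, its axle along x; its top is 70 mm above the desk. To close the gap roll the top towards +y (towards the fixed jaw). About 1 N of drag at the rim turns it; it stays where it is left. The stage under it is sprung, see joint stage.
- stage (a joint): Height of the vice's sprung stage (bed, wheel, jaws and pointer together) in m: 0 at rest, down to -0.005 when the wheel is pressed. It starts to sink at about 1.2 N and reaches its stop at about 7 N, rigid beyond; it comes back up when let go.
- wheel (a joint): Turn of the thumbwheel in rad, 0 to 4.4, growing as the gap closes (top rolling towards the fixed jaw). The wheel drives the sliding jaw: 12 mm of jaw per rad, so 28 mm of rim travel move the jaw 12 mm. Turning back opens the gap.
- jaw (a joint): Travel of the sliding jaw in m along the vice's y, 0 (widest) to 0.053, growing as the gap closes.
- jaw_face (a point): Top edge, middle, of the sliding jaw's gripping face (the face that looks to +y, to the fixed jaw), 50 mm above the desk. The jaw is a steel block 48 mm wide (x), 22 mm long behind its face, 30 mm high. Axes parallel to the vice's.
- pointer (a point): Tip of the gauge mark: a dark steel blade 3 mm thick (the point is the middle of its thickness) on a small clip on the bed's +x edge, pointing in at the side of the sliding jaw's path, top 50 mm above the desk. Axes parallel to the vice's. jaw_face has to come to the same y (vice frame) as this point. It stays put during a run, somewhere at 22 to 40 mm of jaw travel.
- loupe: Loose black loupe, upright cylinder 32 mm wide, 26 mm high, beside the vice; origin under its centre.
- sample_jar: Loose small closed jar, 36 mm wide, 45 mm high, beside the vice; origin under its centre.
- sample_tray: Loose white open tray 70 x 100 mm, 18 mm high, beside the vice; origin under its centre.
- pump_bottle: Loose clear bottle 56 mm wide, 130 mm high, left on the desk; origin under its centre.
- paper_cup: Loose lidded cup 82 mm wide at the top, 118 mm high, right on the desk; origin under its centre.
- calculator: Loose white calculator 125 x 75 mm, 14 mm high, right; origin under its centre.
- stapler: Loose black stapler 120 x 34 mm, 39 mm high, left; origin under its centre.
Not all that is in view belongs to the job. Leave any orange or red look-alike of the vice alone.

How it is judged:
By the outcome, as a careful person would: the job done as asked, in the order asked, and still so for the second after the job is handed in, with the robot touching nothing.
It also fails if it takes over 58 s, if anything falls off the work surface, if the arm or the gripper's body presses on something with over 40 N, if the wrist force passes 120 N, or if a joint passes its speed limit or range.

## Robot

A 7-joint arm with a two-finger parallel gripper is mounted at the origin on the work surface. World frame = base frame: x ahead of the robot, y to its left, z up, the work surface at z = 0. Lengths are in m, angles in rad, forces in N, time in s.
With the tool pointing down it reaches from about 0.35 to 0.9 m from the base axis. Payload 8.1 kg.
Tool frame: the origin (TCP) lies at the very end of the fingers, on their centre line; the grasp point (between the pads) lies arm.hold_point_z behind it (arm.hold_point_z is the distance from the TCP to the grasp point, in m); z points along the fingers, y is the line along which they close (so a half turn about z gives the same grasp; the last joint's range is limited). The gripper opens to 92 mm and grips with 3 to 60 N. Pads are 19 mm wide; open, the fingers measure 130 mm over their backs; the gripper's body (75 mm by 190 mm) begins 47 mm behind the grasp point.
Start: joints at [-1.266, 0.434, 0.025, 1.573, -0.012, 1.134, -0.075], TCP at [0.248, 0.574, 0.227] pointing down, gripper open.
Joint ranges: [-2.62, 2.62], [-0.44, 2.09], [-1.27, 1.32], [0.08, 2.57], [-1.32, 4.46], [0.12, 2], [-2.74, 2.74]. Speed limits (rad/s): [2.22, 2.22, 3.01, 3.01, 3.14, 3.14, 3.14].

## Interface

Orientations are given as a rotation vector (axis times angle).
In Python, from cell import arm, vision, job, cut_out gives the robot as it stands. The module is installed in compiled form; this text tells all that it offers.
- The arm moves only by the tool play_rows, never from a script. Its argument "increments" is text: rows parted by semicolons, each of 5 numbers parted by spaces: the shift along the tool's x, y, z in cm, then the turn about the tool's z in degrees, then the opening, from -1 (shut) to 1 (fully open), so that 0 is half open. A call has 1 to 5 rows; each row shifts and turns the commanded pose from where the row before left it, along the tool's axes as they then stand; what a row does not reach is not made up. A row lasts 1/12 s, in which the tool goes at most 41.7 mm and 7.16 degrees, less where a joint would pass 70% of its speed; a pose out of reach is approached as far as the arm can. A call is refused whole if a number of a shift passes 4.17 or a number of a turn 7.16, either way. A call with a gripper value outside its range is refused whole. The fingers move at their own pace and stop on an object; "grip_force" is the grip in N (left out, the last holds). Time passes only in rows, so rows that do not move let the fingers close. It gives the time, the measured TCP pose, the force, the opening and the grip force at its end, in the units of the state.
- arm.observe(): the state, without advancing time (a new reading comes with each control period).
- vision.get_image(name): name is "side" or "top" or "wrist"; returns a dict with "frame" (420x560x3 uint8, red, green, blue), "z_map" (420x560 float32, m along the optical axis (not along the pixel's ray), 0 where there is no reading), "mtx" (3x3 intrinsics, pixels), "cam_to_world" (4x4, takes a point from camera to world coordinates). Camera axes: x right, y up, looking along -z (the intrinsics and any distortion apply to the point x, -y, -z); pixel columns grow to the right and rows downward; lengths in m; the calibration is good to about 2 mm. A picture is of the moment at which its call begins.
- job.sign_off(): hands the job in; it is judged then, once.
Trained networks look in a picture, given as the dict that the camera call returned (one of the last four; its "shot" number tells which), for a name from the list of things; names that differ only in an ending like _2 or _b are one class to them, and where a whole thing is asked for, a point or a joint stands for the part that bears it (a point fixed in the world has none). Each returns a list of dicts, best first, with "confidence" (0 to 1); they miss things now and then, are a little off and sometimes report something else, mostly with a low value. They report only what shows in the picture. A call takes as long as a camera call. They do not tell look-alikes from the thing itself.
- cut_out(query, picture): "mask" (420x560 bool, what is visible of it) and "point" ([row, column] in pixels, amid what is visible of it).
The state is a dict: "clock": time; "joints": joint angles; "dq": joint speeds; "joint_efforts": joint torques, N m; "position": TCP position; "ee_rot": TCP orientation; "force": force on the tool from outside, world axes, zero at the start; "ft_torque": the same for the moment, N m; "width": opening from 0.0 (shut) to 1.0 (fully open); "gripper_force": force on a finger pad.
Only numpy, scipy, OpenCV 4.12 (cv2) and the standard library are available. Lean on these libraries where they do the work, as an engineer would, in place of code of your own. Each camera call takes 0.05 s, during which the arm holds its last target. There are 200 camera calls.

## Working session

There is one attempt and no reset: what is moved stays moved. The work goes in short steps, Python scripts to look and compute and a tool call to move; the robot and the scene stay as the last step left them, time stands still between calls to the robot, and variables do not carry over. Pictures are saved under pics/ and viewed, at most 10 in all, crops included, and the job is handed in when it is done.

Besides the shell and the picture viewer there is one more tool, called after "Call:" as a command line: name --argument value ..., lists and objects as JSON in quotes. play_rows: Moves the arm, as the interface text tells. Its arguments: {"type":"object","properties":{"increments":{"type":"string"},"grip_force":{"type":"number"}},"required":["increments"]}

```bash
mkdir -p pics
cat > h.py <<'E'
import numpy as np, cv2
from cell import arm, vision, job, cut_out
def save(p,n): cv2.imwrite('pics/'+n,cv2.cvtColor(p['frame'],cv2.COLOR_RGB2BGR))
def world(p,r,c,z=None):
    K=p['mtx'];T=p['cam_to_world'];r=np.asarray(r);c=np.asarray(c)
    d=np.stack([(c-K[0,2])/K[0,0],-(r-K[1,2])/K[1,1],-np.ones(np.shape(c))],-1)
    if z is None:
        d=d*p['z_map'][r.astype(int),c.astype(int)][...,None]
        return d@T[:3,:3].T+T[:3,3]
    d=d@T[:3,:3].T; s=(z-T[2,3])/d[...,2]
    return T[:3,3]+d*s[...,None]
def pix(p,w):
    T=np.linalg.inv(p['cam_to_world']);q=T[:3,:3]@np.asarray(w)+T[:3,3];K=p['mtx']
    return K[0,2]+K[0,0]*q[0]/-q[2],K[1,2]+K[1,1]*q[1]/q[2]
E
python3 - <<'E'
from h import *
ims=[]
for n in('top','side'):
    p=vision.get_image(n);ims.append(p)
    print(n,p['mtx'].round(1).tolist(),p['cam_to_world'].round(3).tolist())
    for q in('vice','wheel','jaw','pointer','stage'):
        try:
            for o in cut_out(q,p)[:3]:
                r,c=map(int,o['point']);print(q,o['confidence'],o['point'],o['mask'].sum(),world(p,r,c).round(3))
        except Exception as e: print(q,e)
    save(p,n+'.png')
s=arm.observe();print({k:np.round(v,3) for k,v in s.items()},arm.hold_point_z)
E
```

```text
top [[432.5, 0.0, 275.6], [0.0, 432.5, 207.1], [0.0, 0.0, 1.0]] [[-0.023, 0.997, -0.078, 0.369], [-1.0, -0.022, 0.006, 0.023], [0.004, 0.078, 0.997, 1.038], [0.0, 0.0, 0.0, 1.0]]
vice 0.96 [170.7, 294.8] 3172 [ 0.536 -0.029  0.02 ]
vice 0.72 [305.0, 408.8] 3387 [ 0.214 -0.285  0.02 ]
vice 0.6 [269.9, 201.3] 3256 [0.31  0.19  0.046]
wheel 0.77 [303.5, 442.3] 330 [ 0.223 -0.347  0.065]
wheel 0.75 [156.0, 321.3] 281 [ 0.558 -0.088  0.072]
wheel 0.71 [255.8, 220.8] 238 [0.341 0.143 0.072]
jaw 0.69 [167.1, 303.3] 223 [ 0.538 -0.048  0.048]
jaw 0.55 [268.1, 204.1] 267 [0.312 0.183 0.048]
jaw 0.55 [309.1, 419.0] 292 [ 0.209 -0.301  0.048]
pointer 0.54 [167.0, 301.7] 227 [ 0.537 -0.043  0.053]
pointer 0.5 [262.9, 183.6] 47 [0.326 0.231 0.043]
stage 0.86 [272.2, 199.6] 2782 [0.301 0.199 0.019]
stage 0.61 [172.5, 297.5] 2570 [ 0.527 -0.034  0.045]
stage 0.59 [308.9, 411.0] 2815 [ 0.207 -0.292  0.019]
side [[392.6, 0.0, 284.5], [0.0, 392.6, 208.2], [0.0, 0.0, 1.0]] [[0.976, 0.093, -0.197, 0.268], [-0.217, 0.498, -0.84, -0.765], [0.02, 0.862, 0.506, 0.537], [0.0, 0.0, 0.0, 1.0]]
vice 0.71 [349.7
[... 394 characters left out ...]
9]
stage 0.86 [236.6, 326.2] 2183 [ 0.526 -0.081  0.042]
stage 0.74 [193.6, 220.7] 1398 [0.31  0.154 0.048]
stage 0.63 [346.8, 176.5] 4911 [ 0.208 -0.348  0.068]
{'clock': np.float64(0.6), 'joints': array([-1.266,  0.435,  0.025,  1.573, -0.012,  1.134, -0.075]), 'dq': array([-0.   , -0.001,  0.   , -0.   ,  0.001,  0.002, -0.002]), 'joint_efforts': array([-1.0000e-03, -6.6734e+01,  9.8400e-01, -3.1469e+01, -6.1000e-02,
        3.3000e-02,  0.0000e+00]), 'position': array([0.248, 0.574, 0.227]), 'ee_rot': array([ 0.636,  3.076, -0.   ]), 'force': array([ 0.559, -0.168,  0.935]), 'ft_torque': array([-0.002, -0.025, -0.005]), 'gripper_force': np.float64(0.0), 'width': np.float64(1.004)} 0.0188
```

Run:
```python
import cv2
a=cv2.imread('pics/top.png');cv2.imwrite('pics/top2.png',cv2.resize(a,(784,588),interpolation=cv2.INTER_CUBIC))
```

```text
(no output)
```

View pics/top2.png

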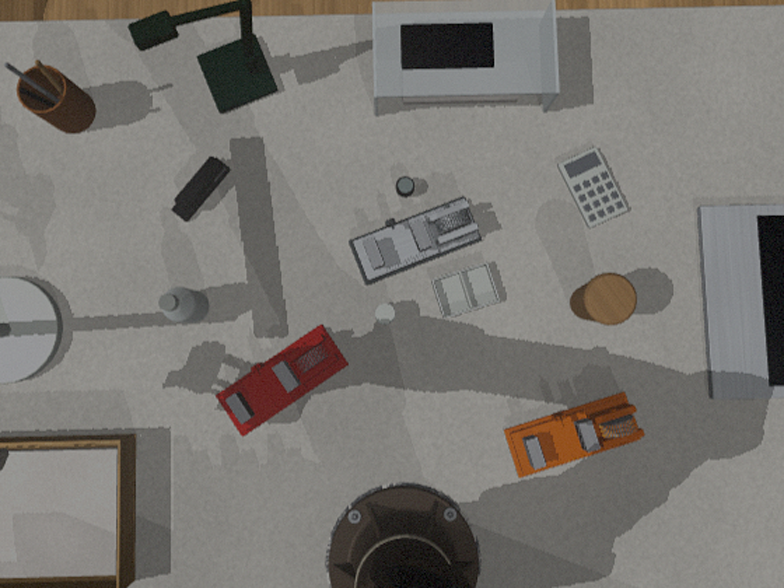

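View pics/side.png

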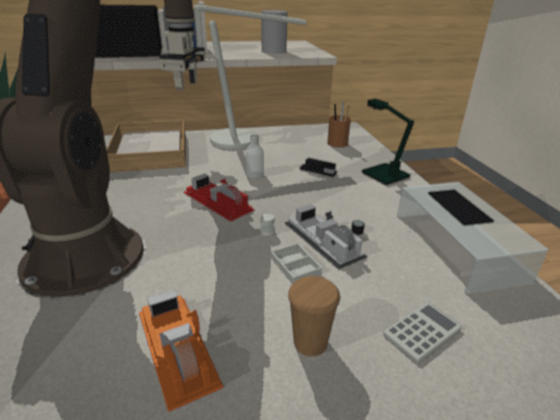

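The top view shows the grey vice (centre about px 294,171 in the raw image) with the wheel at (321,156), the fixed jaw at (268,179) and the pointer clip near (279,159). The red and orange ones are look-alikes. The side view agrees.

Run:
```python
from h import *
p=vision.get_image('top')
o=[o for o in cut_out('vice',p) if abs(o['point'][0]-170)<15 and abs(o['point'][1]-295)<15][0]
m=o['mask'];r,c=np.nonzero(m);W=world(p,r,c)
k=(W[:,2]<0.03)&(W[:,2]>0.003)
k=W[:,2]>-1
rect=cv2.minAreaRect(W[k][:,:2].astype(np.float32)*1000);print(rect)
for lo,hi in((.055,.08),(.044,.054),(.015,.025)):
    k=(W[:,2]>lo)&(W[:,2]<hi);q=W[k];print(lo,k.sum(),q.mean(0).round(4))
d=np.array([-.33,.944]);
wq=W[W[:,2]>.06]
fj=W[(W[:,2]>.042)&(W[:,2]<.055)]
t=(fj[:,:2]-wq[:,:2].mean(0))@d
print(np.histogram(t,bins=np.arange(-.06,.18,.005)))
f=fj[t>.11];print('fixed jaw',f.mean(0),len(f)); v=f.mean(0)[:2]-wq.mean(0)[:2]
print(v,np.linalg.norm(v),np.degrees(np.arctan2(v[1],v[0])))
# plinth edges
```

```text
((500.39044189453125, -43.300506591796875), (177.22756958007812, 233.94525146484375), 26.026187896728516)
0.055 215 [ 0.5561 -0.0953  0.0649]
0.044 756 [ 0.539  -0.047   0.0492]
0.015 1246 [ 0.5211 -0.0025  0.0193]
(array([ 0,  0,  0, 12, 27, 27, 26, 23, 24, 27, 31, 26, 25, 24, 27, 46, 23,
        8,  0, 21, 45, 44, 46, 47,  1,  0,  0,  0,  3, 11,  1,  0,  0,  0,
        0,  0, 27, 46, 46, 46, 26,  0,  0,  0,  0,  0,  0]), array([-6.00000000e-02, -5.50000000e-02, -5.00000000e-02, -4.50000000e-02,
       -4.00000000e-02, -3.50000000e-02, -3.00000000e-02, -2.50000000e-02,
       -2.00000000e-02, -1.50000000e-02, -1.00000000e-02, -5.00000000e-03,
       -2.77555756e-17,  5.00000000e-03,  1.00000000e-02,  1.50000000e-02,
        2.00000000e-02,  2.50000000e-02,  3.00000000e-02,  3.50000000e-02,
        4.00000000e-02,  4.50000000e-02,  5.00000000e-02,  5.50000000e-02,
        6.00000000e-02,  6.50000000e-02,  7.00000000e-02,  7.50000000e-02,
        8.00000000e-02,  8.50000000e-02,  9.00000000e-02,  9.50000000e-02,
        1.00000000e-01,  1.05000000e-01,  1.10000000e-01,  1.15000000e-01,
        1.20000000e-01,  1.25000000e-01,  1.30000000e-01,  1.35000000e-01,
        1.40000000e-01,  1.45000000e-01,  1.50000000e-01,  1.55000000e-01,
        1.60000000e-01,  1.65000000e-01,  1.70000000e-01,  1.75000000e-01]))
fixed jaw [0.50814861 0.0364328  0.04927807] 191
[-0.03949422  0.12648537] 0.1325078927526668 107.3406295258997
```

```bash
cat > fit.py <<'E'
from h import *
def fit(p,near,g0=(.532,-.03,108.5)):
    from scipy.optimize import least_squares
    o=min(cut_out('vice',p),key=lambda o:np.hypot(o['point'][0]-near[0],o['point'][1]-near[1]))
    r,c=np.nonzero(o['mask']);W=world(p,r,c)
    q=W[(W[:,2]>.046)&(W[:,2]<.053)]
    g=np.array(g0)
    for _ in range(6):
        a=np.radians(g[2]);d=np.array([np.cos(a),np.sin(a)]);e=np.array([d[1],-d[0]])
        y=(q[:,:2]-g[:2])@d;x=(q[:,:2]-g[:2])@e
        F=(y>.05)&(y<.09)&(abs(x)<.035)
        C=(y<-.037+.004)&(y>-.115)&(abs(x)>.011)&(abs(x)<.03)
        cj=q[F,:2]; 
        fm=(np.array([(x[F].max()+x[F].min())/2,(y[F].max()+y[F].min())/2]))
        # axis from fixed jaw rectangle centre and cheek mid x
        fx=np.median(x[F]); fy=np.median(y[F])
        cx=(np.median(x[C&(x>0)])+np.median(x[C&(x<0)]))/2
        g[2]+=np.degrees((cx-fx)/.142)
        g[:2]+=d*(fy-.07)+e*(fx-(cx-fx)*.0+ (cx-fx)*.5*0)
        a=np.radians(g[2])
    d=np.array([np.cos(a),np.sin(a)]);e=np.array([d[1],-d[0]])
    V=np.c_[(W[:,:2]-g[:2])@e,(W[:,:2]-g[:2])@d,W[:,2]]
    return g,d,e,V,r,c
E
python3 - <<'E'
from fit import *
p=vision.get_image('top')
g,d,e,V,r,c=fit(p,(170,295));print(g,d,e,'wheel',g[:2]-.072*d)
q=V[(V[:,2]>.044)&(V[:,2]<.055)]
for n,k in(('fixed',q[:,1]>.05),('jaw',(q[:,1]>-.03)&(q[:,1]<.04)&(abs(q[:,0])<.026)),('ptr',(q[:,1]>-.03)&(q[:,1]<.045)&(q[:,0]>.026)),('cheek+',(q[:,1]<-.03)&(q[:,0]>0)),('cheek-',(q[:,1]<-.03)&(q[:,0]<0))):
    s=q[k];print(n,len(s),s.min(0).round(4),s.max(0).round(4),np.median(s,0).round(4))
s=arm.observe();R=cv2.Rodrigues(s['ee_rot'])[0];w=g[:2]-.04*d
print(R.round(3),'shift tool cm',(R.T@(np.r_[w,.25]-s['position'])*100).round(2))
E
```

```text
[ 5.32778697e-01 -2.91964769e-02  1.09978020e+02] [-0.34165963  0.93982376] [0.93982376 0.34165963] wheel [ 0.55737819 -0.09686379]
fixed 187 [-0.0246  0.0594  0.0443] [0.0235 0.0804 0.054 ] [-0.0007  0.0701  0.0489]
jaw 200 [-0.0236 -0.0247  0.0443] [ 0.0239 -0.0023  0.0532] [ 0.     -0.0136  0.0494]
ptr 13 [0.0261 0.021  0.044 ] [0.0407 0.0321 0.0517] [0.0334 0.0255 0.0487]
cheek+ 176 [ 0.0002 -0.1054  0.0446] [ 0.0288 -0.0368  0.0549] [ 0.0194 -0.0694  0.049 ]
cheek- 192 [-0.0287 -0.105   0.0442] [-0.0017 -0.0363  0.0549] [-0.0194 -0.0701  0.0491]
[[-0.918  0.397  0.   ]
 [ 0.397  0.918  0.   ]
 [-0.     0.    -1.   ]] shift tool cm [-52.81 -46.96  -2.32]
```

Call:
play_rows --increments "-2.93 -2.61 -0.13 0 -1;-2.93 -2.61 -0.13 0 -1;-2.93 -2.61 -0.13 0 -1;-2.93 -2.61 -0.13 0 -1;-2.93 -2.61 -0.13 0 -1" --grip_force 5

```text
clock: 1.22
position: [0.3311, 0.3942, 0.2334]
ee_rot: [0.636, 3.076, 0.001]
force: [1.4, -0.3, -0.2]
width: 0.686
gripper_force: 0.0
```

Call:
play_rows --increments "-2.93 -2.61 -0.13 0 -1;-2.93 -2.61 -0.13 0 -1;-2.93 -2.61 -0.13 0 -1;-2.93 -2.61 -0.13 0 -1;-2.93 -2.61 -0.13 0 -1"

```text
clock: 1.63
position: [0.4138, 0.2161, 0.2401]
ee_rot: [0.636, 3.076, 0.001]
force: [0.3, 0.6, 0.1]
width: 0.323
gripper_force: 0.0
```

Call:
play_rows --increments "-2.93 -2.61 -0.13 0 -1;-2.93 -2.61 -0.13 0 -1;-2.93 -2.61 -0.13 0 -1;-2.93 -2.61 -0.13 0 -1;-2.93 -2.61 -0.13 0 -1"

```text
clock: 2.05
position: [0.4966, 0.0382, 0.2467]
ee_rot: [0.636, 3.076, 0.001]
force: [-0.2, 1.4, -0.5]
width: 0.01
gripper_force: 0.0
```

Call:
play_rows --increments "-2.93 -2.61 -0.13 0 -1;-2.93 -2.61 -0.13 0 -1;-2.93 -2.61 -0.13 0 -1;0 0 0 7 -1;0 0 0 7 -1"

```text
clock: 2.47
position: [0.5462, -0.0703, 0.2503]
ee_rot: [1.021, 2.97, -0.001]
force: [-1.0, 0.8, 0.3]
width: 0.003
gripper_force: 0.0
```

Call:
play_rows --increments "0 0 0 7 -1;0 0 0 7 -1;0 0 0 7 -1;0 0 0 7 -1;0 0 0 7 -1"

```text
clock: 2.88
position: [0.5457, -0.0667, 0.2502]
ee_rot: [1.862, 2.53, 0.0]
force: [-0.5, 0.7, -0.8]
width: 0.005
gripper_force: 0.0
```

Call:
play_rows --increments "0 0 0 7 -1;0 0 0 7 -1;0 0 0 7 -1;0 0 0 7 -1;0 0 0 7 -1"

```text
clock: 3.3
position: [0.5457, -0.0666, 0.2503]
ee_rot: [-2.537, -1.853, -0.001]
force: [-0.3, 0.0, -0.4]
width: 0.004
gripper_force: 0.0
```

Call:
play_rows --increments "0 0 0 7 -1;0 0 0 7 -1;0 0 0 7 -1;0 0 0 7 -1;0 0 0 7 -1"

```text
clock: 3.72
position: [0.5457, -0.0666, 0.2502]
ee_rot: [-2.977, -1.005, -0.001]
force: [-0.6, 0.9, 0.9]
width: 0.006
gripper_force: 0.0
```

Call:
play_rows --increments "0 0 0 7 -1;0 0 0 7 -1;0 0 0 3.6 -1;0 0 0 0 -1"

```text
clock: 4.05
position: [0.5457, -0.0664, 0.2501]
ee_rot: [3.094, 0.542, -0.0]
force: [0.0, 0.6, -0.3]
width: 0.004
gripper_force: 0.0
```

Run:
```python
from fit import *
p=vision.get_image('wrist');save(p,'w1.png');print(p['cam_to_world'].round(3).tolist())
t=vision.get_image('top');save(t,'t1.png')
s=arm.observe();R=cv2.Rodrigues(s['ee_rot'])[0];print(R.round(3))
for q in('vice','wheel','jaw','pointer'):
    for o in cut_out(q,p)[:2]: print(q,o['confidence'],np.round(o['point']),o['mask'].sum(),world(p,*map(int,o['point'])).round(4))
```

```text
[[0.339, 0.906, 0.254, 0.615], [-0.941, 0.327, 0.091, -0.043], [-0.0, -0.27, 0.963, 0.409], [0.0, 0.0, 0.0, 1.0]]
[[ 0.939  0.345 -0.   ]
 [ 0.345 -0.939 -0.   ]
 [-0.     0.    -1.   ]]
vice 0.69 [174. 254.] 10359 [ 0.5502 -0.0373  0.05  ]
vice 0.51 [412. 394.] 123 [ 0.2537 -0.3745  0.0143]
wheel 0.94 [181. 305.] 1122 [ 0.5658 -0.0931  0.0715]
wheel 0.68 [270.  82.] 311 [0.3633 0.1278 0.0545]
jaw 0.68 [179. 257.] 833 [ 0.547  -0.0421  0.0506]
jaw 0.58 [268.  37.] 104 [0.3401 0.1872 0.0456]
pointer 0.57 [145. 224.] 177 [0.5694 0.007  0.0471]
pointer 0.26 [181. 305.] 1105 [ 0.5652 -0.0923  0.0701]
```

View pics/w1.png

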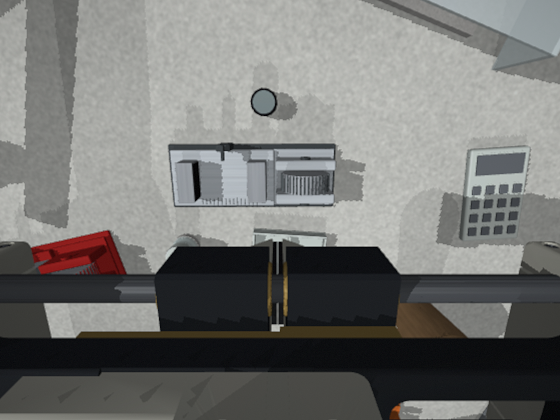

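The wrist view shows the vice at (252,175): fixed jaw (188,182), pointer (225,150), sliding jaw with its gripping face near column 248, wheel (305,181). Tool y lies along the vice's −y.

Run:
```python
from fit import *
p=vision.get_image('wrist')
g,d,e,V,r,c=fit(p,(174,254));print(g,'wheel',g[:2]-.072*d)
q=V[(V[:,2]>.044)&(V[:,2]<.055)]
for n,k in(('fixed',q[:,1]>.05),('jaw',(q[:,1]>-.03)&(q[:,1]<.04)&(abs(q[:,0])<.026)),('ptr',(q[:,1]>-.03)&(q[:,1]<.045)&(q[:,0]>.0265)),('cheek+',(q[:,1]<-.03)&(q[:,0]>0)),('cheek-',(q[:,1]<-.03)&(q[:,0]<0))):
    s=q[k];print(n,len(s),s.min(0).round(4),s.max(0).round(4),np.median(s,0).round(4))
s=arm.observe();R=cv2.Rodrigues(s['ee_rot'])[0];w=g[:2]-.072*d
print('tool cm to wheel',(R.T@(np.r_[w,.09]-s['position'])*100).round(2))
im=cv2.resize(p['frame'][135:215,160:345],None,fx=4,fy=4,interpolation=cv2.INTER_CUBIC)
cv2.imwrite('pics/c1.png',im[...,::-1])
```

```text
[ 5.38336249e-01 -3.03416524e-02  1.09916680e+02] wheel [ 0.56286328 -0.09803526]
fixed 772 [-0.0245  0.0598  0.044 ] [0.0231 0.0812 0.0526] [0.0002 0.0698 0.0503]
jaw 765 [-0.0244 -0.0237  0.0444] [0.026  0.0273 0.0524] [ 0.0006 -0.013   0.0504]
ptr 51 [0.0266 0.0241 0.0443] [0.0426 0.0276 0.0519] [0.034  0.0254 0.05  ]
cheek+ 755 [ 0.     -0.1052  0.0442] [ 0.0284 -0.0364  0.0549] [ 0.0191 -0.0701  0.0501]
cheek- 594 [-0.0296 -0.1052  0.0441] [-0.     -0.0365  0.055 ] [-0.0201 -0.0698  0.0501]
tool cm to wheel [ 0.54  3.53 16.02]
```

View pics/c1.png

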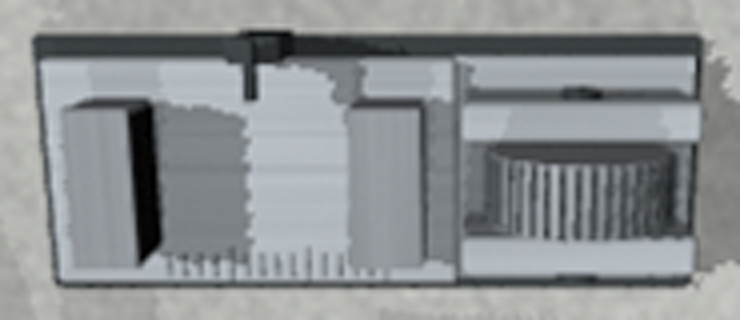

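The crop shows the blade at (250,75), with its base on the +x edge. The jaw's gripping face is at column 350 and the fixed jaw is on the left. In vice y the pointer is at 25.5 mm and the jaw face at −2.3 mm, leaving about 28 mm of travel (65 mm of rim).

Call:
play_rows --increments "0.27 2.4 2 0 -1;0 2.4 3 0 -1;0 0 4 0 -1;0 0 4 0 -1;0 0 3 0 -1"

```text
clock: 4.87
position: [0.5636, -0.1111, 0.0873]
ee_rot: [-3.093, -0.546, 0.003]
force: [0.1, 1.1, -0.3]
width: 0.005
gripper_force: 0.0
```

Call:
play_rows --increments "0 0 0.8 0 -1;0 0 0.4 0 -1;0 0 0 0 -1;0 0 0 0 -1"

```text
clock: 5.2
position: [0.5659, -0.1113, 0.0799]
ee_rot: [3.093, 0.547, 0.004]
force: [0.2, 0.0, -0.4]
width: 0.008
gripper_force: 0.0
```

```bash
cat > st.py <<'E'
from fit import *
def state():
    g=np.array([.5354,-.0298,109.95]);a=np.radians(g[2]);d=np.array([np.cos(a),np.sin(a)]);e=np.array([d[1],-d[0]])
    s=arm.observe();P=s['position'];v=P[:2]-g[:2]
    print('clock',round(float(s['clock']),2),'TCP vice mm',round(v@e*1000,2),round(v@d*1000,2),round(P[2]*1000,2),'F',np.round(s['force'],2))
def jaw(name='wrist',near=None):
    p=vision.get_image(name)
    g,d,e,V,r,c=fit(p,near or (174,254))
    q=V[(V[:,2]>.042)&(V[:,2]<.055)]
    print(name,g.round(4))
    return p,V,q
E
python3 - <<'E'
from st import *
state()
f=[]
for i in range(8):
    vision.get_image('side'); f.append(arm.observe()['force'])
print(np.mean(f,0),np.std(f,0))
p=vision.get_image('side');save(p,'s2.png')
c=[int(v) for v in pix(p,[.55,-.08,.08])];print(c)
im=p['frame'][c[1]-70:c[1]+50,c[0]-80:c[0]+80];cv2.imwrite('pics/s2c.png',cv2.resize(im,None,fx=4.5,fy=4.5,interpolation=cv2.INTER_CUBIC)[...,::-1])
p=vision.get_image('wrist');save(p,'w2.png')
E
```

```text
clock 5.2 TCP vice mm 0.86 -87.02 79.89 F [ 0.19  0.05 -0.37]
[-0.15094738  0.09156898  0.01736312] [0.33260835 0.72384199 0.4265229 ]
[337, 220]
```

View pics/s2c.png

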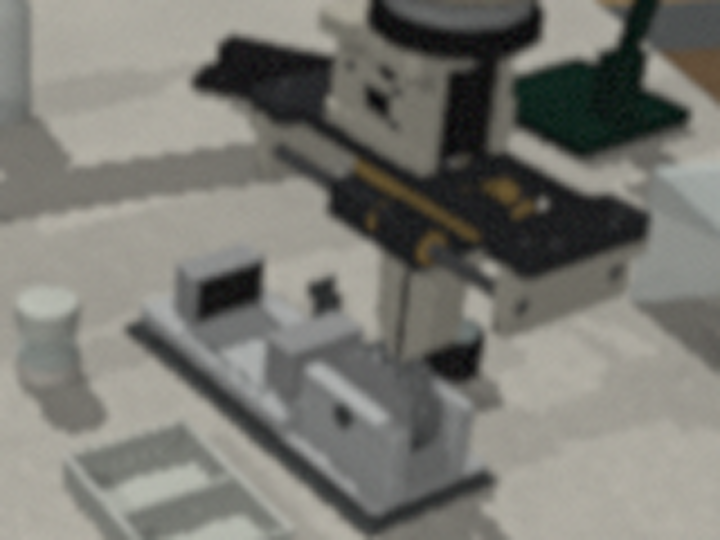

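View pics/w2.png

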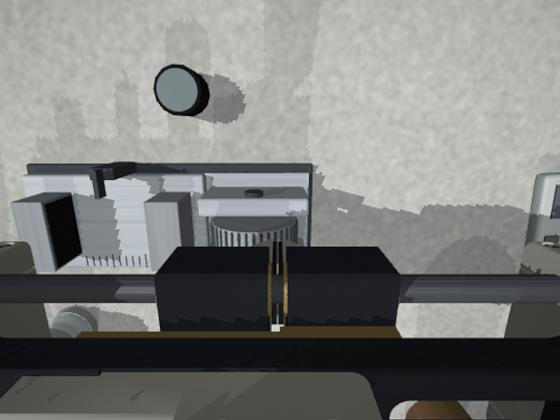

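The side crop shows the shut fingers upright over the wheel, slightly to its rear, with flat tips. The wrist view still shows the blade (97,180) and the jaw (165,225), so I can monitor from here.

Call:
play_rows --increments "-0.05 0 0.5 0 -1;0 0 0.25 0 -1;0 0 0.2 0 -1;0 0 0 0 -1;0 0 0 0 -1"

```text
clock: 6.12
position: [0.564, -0.1111, 0.0684]
ee_rot: [-3.094, -0.546, 0.001]
force: [-0.4, 0.9, 0.4]
width: 0.005
gripper_force: 0.0
```

```bash
cat >> st.py <<'E'
def force(n=6):
    f=[]
    for i in range(n): vision.get_image('side'); f.append(arm.observe()['force'])
    print('F mean',np.mean(f,0).round(2)); state()
E
python3 -c "
from st import *
force()"
```

```text
F mean [ 0.16 -0.11  0.01]
clock 6.42 TCP vice mm -0.61 -86.22 68.71 F [-0.23 -0.47  0.76]
```

Call:
play_rows --increments "0 0 0.1 0 -1;0 0 0 0 -1;0 0 0 0 -1"

```text
clock: 6.67
position: [0.5643, -0.1111, 0.0677]
ee_rot: [3.094, 0.546, 0.0]
force: [-0.1, -0.4, 1.5]
width: 0.005
gripper_force: 0.5
```

```bash
python3 -c "
from st import *
force(5)"
```

```text
F mean [0.22 0.12 0.77]
clock 6.92 TCP vice mm -0.58 -86.22 67.69 F [0.51 0.05 1.01]
```

Call:
play_rows --increments "0 0 0.1 0 -1;0 -0.2 0 0 -1;0 -0.2 0 0 -1;0 -0.2 0 0 -1;0 0 0 0 -1"

```text
clock: 7.33
position: [0.5622, -0.1052, 0.0668]
ee_rot: [3.094, 0.547, 0.001]
force: [-0.4, -1.8, 3.4]
width: 0.006
gripper_force: 2.4
```

```bash
cat >> st.py <<'E'
def look():
    "jaw face relative to blade and fixed jaw, vice mm, fitted in the wrist view's own frame"
    p=vision.get_image('wrist');a=np.radians(109.95);d=np.array([np.cos(a),np.sin(a)]);e=np.array([d[1],-d[0]])
    r,c=np.mgrid[100:260,0:330];ok=p['z_map'][r,c]>0;r,c=r[ok],c[ok];W=world(p,r,c)
    g=np.array([.538,-.030]);x=(W[:,:2]-g)@e*1e3;y=(W[:,:2]-g)@d*1e3;z=W[:,2]*1e3
    out={}
    zt=(z>41)&(z<54)
    for n,k in(('fix',(y>50)&(abs(x)<22)),('jaw',(y>-32)&(y<40)&(abs(x)<20)),('ptr',(y>5)&(y<45)&(x>27)&(x<34))):
        k=k&zt
        if k.sum()<5: print(n,'few');continue
        lo,hi=np.percentile(y[k],[2,98]);out[n]=(lo,hi);print(n,k.sum(),'y',lo.round(2),hi.round(2),'med',np.median(y[k]).round(2),'z',np.median(z[k]).round(1))
    return p
E
python3 -c "
from st import *
force(5);look()"
```

```text
F mean [ 0.72 -1.17  4.76]
clock 7.58 TCP vice mm -0.57 -80.09 66.69 F [ 0.76 -0.47  5.31]
fix 2010 y 59.38 79.68 med 66.19 z 47.3
jaw 1751 y -21.75 -0.38 med -10.58 z 47.5
ptr 130 y 23.4 27.13 med 24.46 z 46.8
```

Call:
play_rows --increments "0 0 -0.07 0 -1;0 -0.3 0 0 -1;0 -0.3 0 0 -1;0 -0.3 0 0 -1;0 0 0 0 -1"

```text
clock: 8.05
position: [0.5587, -0.0958, 0.0672]
ee_rot: [-3.092, -0.548, 0.001]
force: [-1.0, 0.7, 4.4]
width: 0.003
gripper_force: 2.5
```

```bash
python3 -c "
from st import *
force(5);look()"
```

```text
F mean [0.28 1.18 4.66]
clock 8.3 TCP vice mm -0.64 -70.75 67.27 F [0.03 1.47 4.52]
fix 2209 y 59.42 79.75 med 67.73 z 47.2
jaw 1624 y -17.68 3.69 med -6.21 z 47.3
ptr 126 y 23.32 26.88 med 24.32 z 46.5
```

Call:
play_rows --increments "0 -0.3 -0.05 0 -1;0 -0.3 0 0 -1;0 -0.3 0 0 -1;0 -0.1 0 0 -1;0 0 0 0 -1"

```text
clock: 8.77
position: [0.5553, -0.0868, 0.0677]
ee_rot: [-3.093, -0.547, 0.001]
force: [0.6, 1.8, 3.1]
width: 0.004
gripper_force: 1.7
```

```bash
python3 -c "
from st import *
force(5);look()"
```

```text
F mean [0.05 1.94 3.24]
clock 9.02 TCP vice mm -0.73 -60.77 67.7 F [0.03 1.93 3.73]
fix 2271 y 59.46 79.8 med 67.5 z 48.6
jaw 1524 y -13.24 8.18 med -2.65 z 48.7
ptr 130 y 23.67 26.77 med 24.29 z 47.9
```

Call:
play_rows --increments "0 0 -0.6 0 -1;0 0 -0.4 0 -1;0 1.1 0 0 -1;0 1.1 0 0 -1;0 0 0.4 0 -1"

```text
clock: 9.48
position: [0.5644, -0.112, 0.0748]
ee_rot: [3.092, 0.541, 0.004]
force: [-0.1, -0.8, -0.1]
width: 0.008
gripper_force: 0.0
```

Call:
play_rows --increments "0 0 0.3 0 -1;0 0 0.3 0 -1;0 -0.3 0 0 -1;0 -0.3 0 0 -1;0 -0.3 0 0 -1"

```text
clock: 9.9
position: [0.5597, -0.0997, 0.0679]
ee_rot: [3.094, 0.546, -0.001]
force: [-1.6, -2.0, 3.9]
width: 0.006
gripper_force: 2.1
```

```bash
python3 -c "
from st import *
force(4);look()"
```

```text
F mean [-2.8  -0.39  4.3 ]
clock 10.1 TCP vice mm -0.91 -73.14 67.77 F [-2.87  0.27  4.65]
fix 2277 y 59.4 79.75 med 67.5 z 47.7
jaw 1938 y -8.66 12.62 med 1.45 z 47.8
ptr 131 y 23.45 26.93 med 24.35 z 47.1
```

Call:
play_rows --increments "0 -0.3 -0.05 0 -1;0 -0.3 0 0 -1;0 -0.3 0 0 -1;0 -0.2 0 0 -1;0 0 0 0 -1"

```text
clock: 10.57
position: [0.5561, -0.0885, 0.0682]
ee_rot: [-3.093, -0.548, 0.0]
force: [-2.3, 0.4, 4.0]
width: 0.005
gripper_force: 1.6
```

```bash
python3 -c "
from st import *
force(4);look()"
```

```text
F mean [-1.54  0.83  2.99]
clock 10.77 TCP vice mm -0.56 -62.66 68.2 F [-0.85  1.24  2.48]
fix 2260 y 59.47 79.77 med 67.38 z 48.7
jaw 1790 y -4.21 17.13 med 6.72 z 48.8
ptr 127 y 23.51 27.02 med 24.35 z 47.9
```

Call:
play_rows --increments "0 0 -0.6 0 -1;0 0 -0.4 0 -1;0 1.1 0 0 -1;0 1.1 0 0 -1;0 0 0 0 -1"

```text
clock: 11.23
position: [0.5649, -0.1136, 0.0789]
ee_rot: [3.092, 0.542, 0.002]
force: [-0.2, -0.6, -0.3]
width: 0.007
gripper_force: 0.0
```

```bash
python3 -c "
from st import *
state()
p=look()
im=p['frame'][140:280,0:200];cv2.imwrite('pics/c3.png',cv2.resize(im,None,fx=4,fy=4,interpolation=cv2.INTER_CUBIC)[...,::-1])
"
```

```text
clock 11.23 TCP vice mm -0.9 -88.84 78.93 F [-0.2  -0.63 -0.32]
fix 2228 y 59.33 79.47 med 64.84 z 50.1
jaw 2195 y -4.47 16.91 med 4.59 z 50.3
ptr 134 y 23.47 26.91 med 24.32 z 49.4
```

View pics/c3.png

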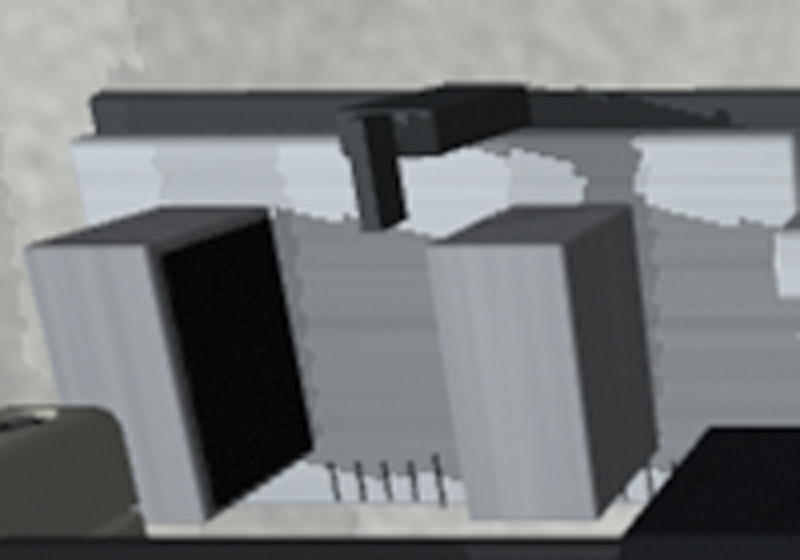

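The crop shows the blade at (378,170) and the jaw top's gripping edge at column 430, still short of the blade by roughly 8 mm. The next partial stroke is 14 mm of rim.

Call:
play_rows --increments "0 -0.5 0.5 0 -1;0 0 0.3 0 -1;0 0 0.3 0 -1;0 -0.3 0 0 -1;0 -0.3 0 0 -1"

```text
clock: 11.7
position: [0.5601, -0.1001, 0.0674]
ee_rot: [3.093, 0.546, 0.0]
force: [-1.2, -1.8, 4.5]
width: 0.007
gripper_force: 2.3
```

Call:
play_rows --increments "0 -0.3 0 0 -1;0 -0.3 0 0 -1;0 0 0 0 -1;0 0 0 0 -1"

```text
clock: 12.03
position: [0.5577, -0.0933, 0.0673]
ee_rot: [-3.092, -0.547, 0.001]
force: [-2.1, 1.0, 4.9]
width: 0.006
gripper_force: 2.4
```

```bash
cat >> st.py <<'E'
def fine(n=3):
    a=np.radians(109.95);d=np.array([np.cos(a),np.sin(a)]);e=np.array([d[1],-d[0]]);g=np.array([.538,-.030])
    for i in range(n):
        p=vision.get_image('wrist');r,c=np.mgrid[100:260,0:330];W=world(p,r,c);ok=p['z_map'][r,c]>0
        x=(W[...,:2]-g)@e*1e3;y=(W[...,:2]-g)@d*1e3;z=W[...,2]*1e3
        J=ok&(y>-20)&(y<45)&(abs(x)<20);zt=np.percentile(z[J],95)
        T=ok&(z>zt-2)&(z<zt+2)
        res=[]
        for k in(T&(y>50)&(abs(x)<20),T&J,T&(y>10)&(y<45)&(x>26.5)&(x<36)):
            h=[y[i][k[i]].max() for i in range(len(y)) if k[i].any()];l=[y[i][k[i]].min() for i in range(len(y)) if k[i].any()]
            res+=[np.median(l),np.median(h),len(h)]
        print('zt',zt.round(1),'fix/jaw/ptr lo hi rows',np.round(res,2))
    return p
E
python3 -c "
from st import *
force(3);look();fine()"
```

```text
F mean [-1.63  1.19  5.67]
clock 12.18 TCP vice mm -0.71 -67.77 67.29 F [-2.4   1.66  5.45]
fix 2208 y 59.57 79.88 med 67.87 z 47.2
jaw 1978 y 0.53 21.76 med 10.46 z 47.4
ptr 118 y 23.46 26.85 med 24.34 z 46.9
zt 48.1 fix/jaw/ptr lo hi rows [60.45 80.03 52.    0.72 21.92 52.   23.62 26.6  17.  ]
zt 48.1 fix/jaw/ptr lo hi rows [60.41 80.05 52.    0.69 21.96 52.   23.94 26.78 17.  ]
zt 48.1 fix/jaw/ptr lo hi rows [60.34 80.02 52.    0.66 21.85 52.   23.96 26.52 17.  ]
```

Call:
play_rows --increments "0 0 -0.1 0 -1;0 -0.2 0 0 -1;0 -0.2 0 0 -1;0 -0.25 0 0 -1;0 0 0 0 -1"

```text
clock: 12.8
position: [0.5555, -0.0874, 0.0682]
ee_rot: [-3.093, -0.547, 0.001]
force: [-1.1, -0.1, 2.0]
width: 0.001
gripper_force: 1.3
```

```bash
python3 -c "
from st import *
force(3);fine(4)"
```

```text
F mean [-1.19  0.84  2.38]
clock 12.95 TCP vice mm -0.71 -61.1 68.18 F [-2.01  1.23  2.44]
zt 49.9 fix/jaw/ptr lo hi rows [60.53 80.07 52.    3.9  24.97 51.   23.94 26.79 17.  ]
zt 49.9 fix/jaw/ptr lo hi rows [60.45 80.04 52.    3.87 25.01 51.   24.09 26.54 17.  ]
zt 49.9 fix/jaw/ptr lo hi rows [60.55 80.03 52.    3.8  24.96 51.   23.87 26.8  17.  ]
zt 49.8 fix/jaw/ptr lo hi rows [60.34 79.98 52.    3.79 24.9  51.   23.84 26.82 16.  ]
```

Call:
play_rows --increments "0 0 -0.5 0 -1;0 0 -0.5 0 -1;0 0.6 0 0 -1;0 0.6 0 0 -1;0 0 0 0 -1"

```text
clock: 13.57
position: [0.5606, -0.1012, 0.0787]
ee_rot: [3.093, 0.544, 0.002]
force: [0.5, -0.0, -0.3]
width: 0.002
gripper_force: 0.0
```

```bash
python3 -c "
from st import *
force(3);p=fine(3)
a=np.radians(109.95);
im=p['frame'][140:280,0:200];cv2.imwrite('pics/c4.png',cv2.resize(im,None,fx=4,fy=4,interpolation=cv2.INTER_CUBIC)[...,::-1])
# angle check: slope of jaw face vs rows
d=np.array([np.cos(a),np.sin(a)]);e=np.array([d[1],-d[0]]);g=np.array([.538,-.030])
r,c=np.mgrid[100:260,0:330];W=world(p,r,c);x=(W[...,:2]-g)@e*1e3;y=(W[...,:2]-g)@d*1e3;z=W[...,2]*1e3
for lo,hi in((50,90),(-10,40)):
    k=(z>48)&(z<53)&(y>lo)&(y<hi)&(abs(x)<21)
    P=[(x[i][k[i]].mean(),y[i][k[i]].max(),y[i][k[i]].min()) for i in range(160) if k[i].sum()>5];P=np.array(P)
    print(np.degrees(np.polyfit(P[:,0],P[:,1],1)[0]),np.degrees(np.polyfit(P[:,0],P[:,2],1)[0]))
"
```

```text
F mean [-0.27  0.52 -0.27]
clock 13.72 TCP vice mm -0.86 -73.93 78.17 F [-0.55  0.68 -0.27]
zt 51.1 fix/jaw/ptr lo hi rows [60.4  79.97 55.    3.62 24.76 55.   23.88 26.79 15.  ]
zt 51.1 fix/jaw/ptr lo hi rows [60.39 79.93 55.    3.6  24.91 55.   23.69 26.77 15.  ]
zt 51.1 fix/jaw/ptr lo hi rows [60.39 80.14 55.    3.48 24.81 55.   23.73 26.8  15.  ]
-0.2951894200617189 0.011701700068234348
0.5363666238937213 0.03848670383225536
```

View pics/c4.png

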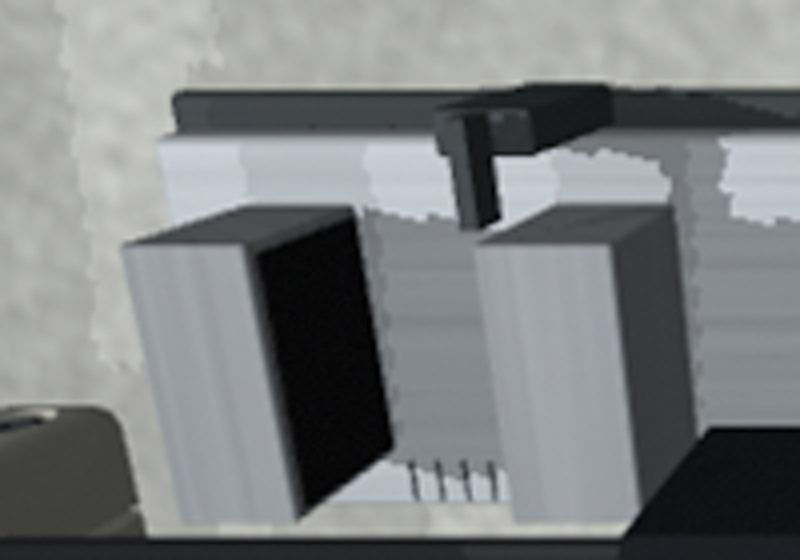

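The blade tip is at about (468,230) and the jaw's face edge at (478,245), so by eye there may be about 1 mm left. I'll rectify the z = 50 mm plane to be sure.

```bash
cat >> st.py <<'E'
def rect(name,n=4,zt=.0511):
    a=np.radians(109.95);d=np.array([np.cos(a),np.sin(a)]);e=np.array([d[1],-d[0]]);g=np.array([.538,-.030])
    X=np.arange(10,42,.1);Y=np.arange(0,45,.1);acc=0
    for i in range(n):
        p=vision.get_image('wrist')
        T=np.linalg.inv(p['cam_to_world']);K=p['mtx']
        gx,gy=np.meshgrid(X/1e3,Y/1e3,indexing='ij')
        w=g+gx[...,None]*e+gy[...,None]*d
        q=np.concatenate([w,np.full(gx.shape+(1,),zt)],-1)@T[:3,:3].T+T[:3,3]
        m1=(K[0,2]+K[0,0]*q[...,0]/-q[...,2]).astype(np.float32);m2=(K[1,2]+K[1,1]*q[...,1]/q[...,2]).astype(np.float32)
        acc=acc+cv2.remap(p['frame'],m1,m2,cv2.INTER_LINEAR).astype(float)/n
    im=acc[::-1].astype(np.uint8)
    gray=acc.mean(-1)
    for x0 in(14,17,20,27,29,31):
        i=int((x0-10)*10);print(x0,gray[i-8:i+8].mean(0)[180:300:5].round(0).astype(int))
    im=cv2.resize(im,None,fx=1.7,fy=1.7)
    for y in range(0,45,5): cv2.line(im,(int(y*17),0),(int(y*17),8),(255,0,0),1)
    cv2.imwrite('pics/'+name,im[...,::-1])
E
python3 -c "
from st import *
rect('r1.png')"
```

```text
14 [168 168 167 164 161 161 163 163 163 161 160 158 158 156 149 141 138 138
 138 138 138 138 138 138]
17 [168 169 168 164 162 161 162 163 163 162 160 159 157 157 150 142 139 139
 139 139 139 139 139 139]
20 [168 169 168 165 162 162 163 164 163 162 161 159 158 155 149 139 135 135
 135 135 135 135 135 135]
27 [194 199 201 194 150  88  52  37  26  24  23  34  55  71  75  74  71  94
 151 167 164 162 162 158]
29 [200 200 204 182 121  43  24  24  24  24  24  30  56  71  76  74  71  95
 152 192 204 202 201 201]
31 [204 205 207 181 121  55  19  24  24  24  23  33  57  72  75  74  70  88
 161 197 205 205 204 204]
```

View pics/r1.png

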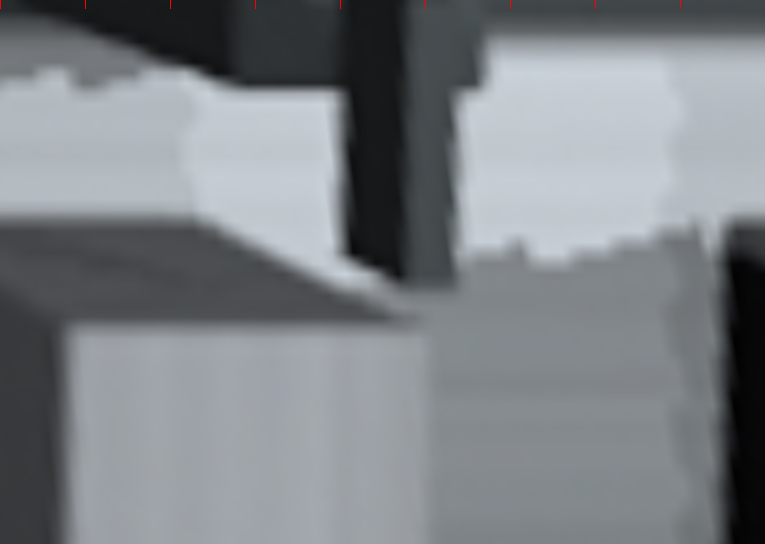

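In the rectified view the blade top spans 23.85–26.85 (centre 25.35 mm) and the jaw face edge is at about 25.1–25.3 mm. They are level to within about 0.2 mm, so I'll withdraw.

Call:
play_rows --increments "0 0 -3 0 -1;0 0 -4 0 -1;0 0 -4 0 -1;0 0 0 0 -1;0 0 0 0 -1"

```text
clock: 14.48
position: [0.5613, -0.0996, 0.1906]
ee_rot: [3.093, 0.547, 0.007]
force: [-0.4, 0.3, -0.7]
width: 0.005
gripper_force: 0.0
```

```bash
python3 -c "
from st import *
state();fine(2);print(job.sign_off())"
```

```text
clock 14.48 TCP vice mm 0.56 -74.45 190.59 F [-0.36  0.28 -0.74]
zt 51.2 fix/jaw/ptr lo hi rows [60.7  79.64 40.    3.72 24.76 40.   24.04 26.63 10.  ]
zt 51.2 fix/jaw/ptr lo hi rows [60.78 79.79 40.    3.85 24.68 40.   24.24 26.37 10.  ]
the job is handed in; nothing more can be done
None
```

I rolled the wheel in three light strokes until the sliding jaw's face stood level with the pointer blade, to within about 0.2 mm by the wrist camera. I then raised the hand clear and handed the job in at 14.5 s; no verdict came back.

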